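Open the safety cap of a solvent jug

TASK

Open the white solvent jug: its grey safety cap only unlocks while it is pressed down firmly and turned anticlockwise as far as it goes, then it lifts straight off; feel for its stop and do not force it. Lower the cap, open side down, into the steel tray so that it stands flat on the tray's floor; do not drop it. Leave the media bottle, the tweezers and the tape roll where they are.

Things in the scene. Friction and masses are not known exactly. Their poses are not given: they have to be found in the camera images.
- cap_crown (a point): Grey safety cap on the white jug: ribbed round crown, 40 mm diameter, 26 mm tall, on a wider round skirt, 58 mm diameter, 29 mm tall. 70 g. This point: on the cap's axis, mid-crown, 13 mm above the skirt's flat top, 13 mm below the cap's top, 42 mm above the skirt's lower edge; 177 mm above the worktop while the cap is locked at the start. z: cap axis, up.
- cap_ledge (a point): On the cap's axis, level with the flat ledge (skirt top, 9 mm wide round the crown's foot) on which fingertips can press. A spring pushes the locked cap up with 8 N. Press straight down at least 5 mm (15 N) to unlock; it bottoms hard at 8 mm (18 N). Keep it down while turning anticlockwise seen from above. The lugs break if driven into a stop with more than 0.8 Nm or 40 N.
- cap: The same cap; origin on its axis at the skirt's lower edge, z up. How far it must turn is not marked: 40 to 80 degrees, to a hard end stop. Within 8 degrees of that stop its three inner lugs stand under open slots and it comes straight up, sprung for the first 10 mm, clear of the neck after 22 mm. Turned without pressing it catches within 45 degrees.
- jug_mouth (a point): Centre of the rim of the jug's neck, 150 mm above the worktop; neck 36 mm in diameter, 47 mm over its lugs.
- jug: White round jug, 112 mm diameter, shoulder 100 mm high, with a carrying loop that reaches 83 mm from the axis along +x, up to 112 mm high. Stands fixed in a square steel holder 136 mm wide, screwed to the worktop. Origin at the centre of the underside, on the worktop.
- tray_in (a point): Centre of the inner floor of a shallow stainless tray, 120 mm (its x) by 150 mm (its y) outside, 18 mm high, walls and floor 2 mm; the floor is 2 mm above the worktop. Loose, 0.35 kg.
- tray: The same steel tray; origin at the centre of its underside.
- media_bottle: Bystander: small glass media bottle with a screw cap, 56 mm in diameter, 105 mm tall; origin at the centre of its underside.
- tweezers: Bystander: steel tweezers lying flat, 150 mm long along their y; origin at the middle of the underside.
- tape: Bystander: roll of tape lying flat, 96 mm in diameter, 25 mm high; origin at the centre of its underside.
Not all that is in view belongs to the job. There is more than one size of the cap; the job needs the middle-sized.

How it is judged:
By the outcome, as a careful person would: the job done as asked, in the order asked, and still so for the second after the job is handed in, with the robot touching nothing.
It also fails if it takes over 70 s, if anything falls off the work surface, if the arm or the gripper's body presses on something with over 40 N, if the wrist force passes 120 N, or if a joint passes its speed limit or range.

ROBOT

A 7-joint arm with a two-finger parallel gripper is mounted at the origin on a cart in front of the work surface, level with it; the furniture and walls round the work are solid. World frame = base frame: x ahead of the robot, y to its left, z up, the work surface at z = 0. Lengths are in mm, angles in rad, forces in N, time in s.
With the tool pointing down it reaches from about 350 to 900 mm from the base axis. Payload 8.1 kg.
Tool frame: the origin (TCP) lies midway between the tips of the shut fingers; the grasp point (between the pads) lies 19 mm behind it (r.grasp_offset is the distance from the TCP to the grasp point, in mm); z points along the fingers, y is the line along which they close (so a half turn about z gives the same grasp; the last joint's range is limited). The gripper opens to 85 mm and grips with 20 to 120 N. Pads are 22 mm wide; open, the fingers measure 114 mm over their backs; the gripper's body (76 mm by 85 mm) begins 54 mm behind the grasp point. The pads swing forward as they close: fully open they stand 13 mm farther back than shut.
Start: joints at [1.15, 0.434, 0.025, 1.573, -0.012, 1.134, -0.075], TCP at [195.275, -593.725, 231.323] pointing down, gripper open.
Joint ranges: [-2.62, 2.62], [-0.44, 2.09], [-1.27, 1.32], [0.08, 2.57], [-1.32, 4.46], [0.12, 2], [-2.74, 2.74]. Speed limits (rad/s): [2.22, 2.22, 3.01, 3.01, 3.14, 3.14, 3.14].

INTERFACE

Orientations are given as a rotation vector (axis times angle).
In Python, from bench import r gives the robot as it stands.
- The arm moves only by the shell command python3 -m crank 'ROWS'. ROWS is JSON, a list of rows, each an object with "angular": the turn, a rotation vector about the tool's x, y, z in rad, a list of three; "delta_pos": the shift along the tool's x, y, z in mm, a list of three; "gripper": the opening, from 0 (shut) to 1 (fully open). A call has 1 to 12 rows; each row is the pose to reach, as a shift and turn from the pose commanded when the call began, along the tool's axes at that moment; what a row does not reach only later rows make up. A row lasts 1/8 s, in which the tool goes at most 62.5 mm and 10.7 degrees, less where a joint would pass 70% of its speed; a pose out of reach is approached as far as the arm can. A call with a gripper value outside its range is refused whole. The fingers move at their own pace and stop on an object; the grip force is fixed at half the most. Time passes only in rows, so rows that repeat a pose let the fingers close. It gives the time, the measured TCP pose, the force, the opening and the grip force at its end, in the units of the state.
- r.read_state(): the state, without advancing time (a new reading comes with each control period).
- r.camera(name): name is "side" or "top"; returns a dict with "img" (420x560x3 uint8, red, green, blue), "depth" (420x560 float32, mm along the optical axis (not along the pixel's ray), 0 where there is no reading), "vertical_fov" (degrees; the focal length in pixels is half the picture's height over the tangent of half this angle, whatever the lens; pixels are square), "cx", "cy" (the principal point, pixels), "k1" (the pictures are not rectified: a ray, as slopes to the right and down, at radius r is drawn at 1 + k1 r^2 times it, then the intrinsics apply), "camera_from_world" (4x4, takes a point from world to camera coordinates). Camera axes: x right, y down, z forward; pixel columns grow to the right and rows downward; lengths in mm; the calibration is good to about 2 mm. A picture is of the moment at which its call begins.
- r.hand_in(): hands the job in; it is judged then, once.
Trained networks look in the newest picture that a camera, given by its name, has taken for a name from the list of things; names that differ only in an ending like _2 or _b are one class to them, and where a whole thing is asked for, a point or a joint stands for the part that bears it (a point fixed in the world has none). Each returns a list of dicts, best first, with "confidence" (0 to 1); they miss things now and then, are a little off and sometimes report something else, mostly with a low value. They report only what shows in the picture. A call takes as long as a camera call. They do not tell look-alikes from the thing itself.
- r.cut_out(camera, query): "region" (420x560 bool, what is visible of it) and "xy" ([column, row] in pixels, amid what is visible of it).
The state is a dict: "t": time; "joint_pos": joint angles; "joint_vel": joint speeds; "joint_torque": joint torques, N m; "position": TCP position; "ee_rot": TCP orientation; "contact_force": force on the tool from outside, world axes, zero at the start; "ft_torque": the same for the moment, N m; "gripper_width": finger opening in mm; "grasp_force": force on a finger pad.
Only numpy, scipy, OpenCV 4.12 (cv2) and the standard library are available. Lean on these libraries where they do the work, as an engineer would, in place of code of your own. Each camera call takes 0.05 s, during which the arm holds its last target. There are 200 camera calls.

## Working session

There is one attempt and no reset: what is moved stays moved. The work goes in short steps, Python scripts to look and compute and a shell command to move; the robot and the scene stay as the last step left them, time stands still between calls to the robot, and variables do not carry over. Pictures are saved under pics/ and viewed, at most 10 in all, crops included, and the job is handed in when it is done.

```bash
mkdir -p pics
cat > h.py <<'E'
import numpy as np,cv2
from bench import r
from scipy.spatial.transform import Rotation as R
def K(c):
    h,w=c['depth'].shape; f=h/2/np.tan(np.radians(c['vertical_fov'])/2); return f,c['cx'],c['cy'],c['k1']
def cloud(c):
    f,cx,cy,k1=K(c); h,w=c['depth'].shape
    u,v=np.meshgrid(np.arange(w),np.arange(h)); xd=(u-cx)/f; yd=(v-cy)/f
    x,y=xd.copy(),yd.copy()
    for _ in range(15):
        s=1+k1*(x*x+y*y); x,y=xd/s,yd/s
    d=c['depth'].astype(float); P=np.stack([x*d,y*d,d],-1)
    T=np.linalg.inv(c['camera_from_world']); W=P@T[:3,:3].T+T[:3,3]; W[d<=0]=np.nan
    return W
def save(c,n): cv2.imwrite('pics/'+n,c['img'][:,:,::-1])
E
cat > a.py <<'E'
from h import *
for n in ['side','top']:
    c=r.camera(n); save(c,n+'0.png'); W=cloud(c); np.save(n+'0.npy',W)
    for q in ['cap_crown','cap','jug','jug_mouth','tray','media_bottle','tweezers','tape']:
        for d in r.cut_out(n,q)[:4]:
            p=W[d['region']]; p=p[~np.isnan(p[:,0])]
            if len(p)==0: continue
            print(n,q,round(d['confidence'],2),np.round(d['xy']),d['region'].sum(),np.round(np.median(p,0)),'lo',np.round(np.percentile(p,2,axis=0)),'hi',np.round(np.percentile(p,98,axis=0)))
s=r.read_state();print({k:np.round(v,3) for k,v in s.items()})
E
python3 a.py
```

```text
side cap_crown 0.91 [312. 141.] 434 [ 499. -146.  165.] lo [ 474. -176.  134.] hi [ 526. -133.  192.]
side cap_crown 0.79 [277. 222.] 915 [557.  24.  43.] lo [522. -16.   3.] hi [595.  42.  80.]
side cap_crown 0.68 [362. 175.] 158 [ 355. -223.   21.] lo [ 338. -244.    3.] hi [ 371. -213.   39.]
side cap 0.9 [279. 218.] 976 [558.  24.  43.] lo [522. -55.   1.] hi [596.  42.  80.]
side cap 0.68 [310. 148.] 438 [ 498. -146.  165.] lo [ 473. -177.  137.] hi [ 526. -133.  192.]
side cap 0.42 [364. 176.] 182 [ 355. -223.   19.] lo [ 335. -259.   -2.] hi [ 372. -213.   39.]
side jug 0.58 [308. 182.] 2058 [ 497. -123.   62.] lo [ 431. -183.    4.] hi [567. -88. 120.]
side jug_mouth 0.71 [309. 182.] 2186 [ 497. -124.   60.] lo [ 428. -189.    2.] hi [570. -87. 120.]
side tray 0.63 [286. 276.] 2603 [516. 179.   3.] lo [454. 101.  -1.] hi [578. 259.  20.]
side tray 0.42 [311. 184.] 2108 [ 496. -123.   62.] lo [ 429. -187.    4.] hi [568. -88. 120.]
side media_bottle 0.94 [218. 204.] 513 [730. -16.  47.] lo [706. -49.   1.] hi [754.  -1. 107.]
side tweezers 0.59 [340. 227.] 205 [401.  -9.   5.]
[... 1199 characters left out ...]
 410.  23.] lo [519. 365.  -0.] hi [605. 457.  29.]
top tape 0.31 [234. 221.] 2398 [521. 180.   3.] lo [461. 108.  -2.] hi [584. 251.  18.]
{'t': np.float64(0.9), 'joint_pos': array([ 1.15 ,  0.434,  0.025,  1.573, -0.012,  1.134, -0.075]), 'joint_vel': array([-0.   , -0.001, -0.   , -0.   , -0.002,  0.   ,  0.001]), 'joint_torque': array([-0.0000e+00, -6.7026e+01,  1.0240e+00, -3.1656e+01,  1.5000e-02,
        2.0000e-03, -0.0000e+00]), 'position': array([ 195.291, -593.734,  231.337]), 'ee_rot': array([ 3.102,  0.497, -0.   ]), 'contact_force': array([-0.013, -0.761,  0.139]), 'ft_torque': array([-0.005,  0.041,  0.005]), 'grasp_force': np.float64(0.0), 'gripper_width': np.float64(85.242)}
```

```bash
cat > b.py <<'E'
from h import *
from scipy.optimize import least_squares
for n in ['side','top']:
    W=np.load(n+'0.npy'); d=np.hypot(W[...,0]-501,W[...,1]+158)
    m=(d<45)&(W[...,2]>186); p=W[m]
    print(n,'top',len(p),(p.min(0)+p.max(0))/2,p.mean(0), np.median(p[:,2]))
    for lo,hi,rad in [(168,186,20),(138,160,29)]:
        q=W[(d<45)&(W[...,2]>lo)&(W[...,2]<hi)]
        f=least_squares(lambda c:np.hypot(q[:,0]-c[0],q[:,1]-c[1])-rad,[501,-160],loss='soft_l1').x
        print(n,lo,len(q),f)
    m=(W[...,2]>8)&(W[...,2]<24)&(np.abs(W[...,0]-520)<90)&(np.abs(W[...,1]-180)<100)
    p=W[m][:,:2].astype(np.float32); print('tray',cv2.minAreaRect(p))
E
python3 b.py; python3 -c "
import cv2,numpy as np
a=cv2.imread('pics/side0.png');b=cv2.imread('pics/top0.png')
cv2.imwrite('pics/both.png',np.hstack([cv2.resize(a[100:400,150:450],(400,400)),cv2.resize(b[100:400,130:430],(400,400))]))"
```

```text
side top 107 [ 499.25016177 -161.76838279  189.70130446] [ 499.56330117 -159.28033967  189.38445118] 189.424877517553
side 168 87 [ 499.74687855 -162.83433174]
side 138 143 [ 499.33405793 -165.110266  ]
tray ((537.2692260742188, 183.23922729492188), (162.38743591308594, 155.93756103515625), 10.205859184265137)
top top 222 [ 504.42613951 -165.04930865  191.4745508 ] [ 503.57404315 -164.76734271  190.80106688] 190.66203008182492
top 168 35 [ 503.53754444 -166.12086678]
top 138 44 [ 503.85281197 -166.36935652]
tray ((538.9451904296875, 181.83175659179688), (155.99017333984375, 151.20938110351562), 10.508655548095703)
```

View pics/both.png

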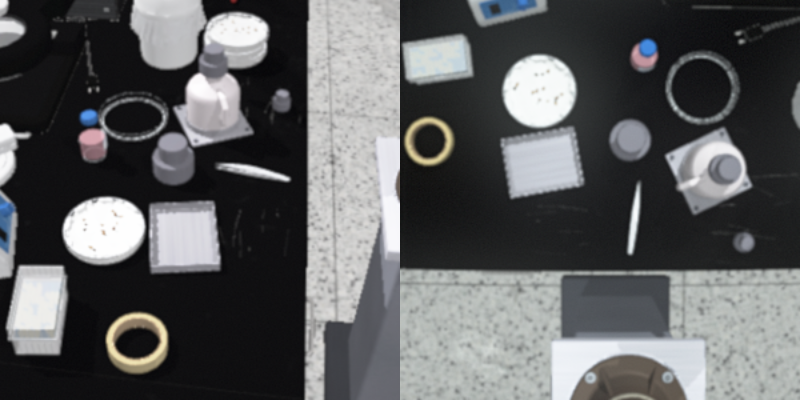

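```bash
python3 -m crank '[{"angular":[0,0,0],"delta_pos":[425,-312,0],"gripper":1},{"angular":[0,0,0],"delta_pos":[425,-312,0],"gripper":1},{"angular":[0,0,0],"delta_pos":[425,-312,0],"gripper":1},{"angular":[0,0,0],"delta_pos":[425,-312,0],"gripper":1},{"angular":[0,0,0],"delta_pos":[425,-312,0],"gripper":1},{"angular":[0,0,0],"delta_pos":[425,-312,0],"gripper":1},{"angular":[0,0,0],"delta_pos":[425,-312,0],"gripper":1},{"angular":[0,0,0],"delta_pos":[425,-312,0],"gripper":1},{"angular":[0,0,0],"delta_pos":[425,-312,0],"gripper":1},{"angular":[0,0,0],"delta_pos":[425,-312,0],"gripper":1},{"angular":[0,0,0],"delta_pos":[425,-312,0],"gripper":1},{"angular":[0,0,0],"delta_pos":[425,-312,0],"gripper":1}]'
cat > st.py <<'E'
from h import *
s=r.read_state(); print({k:np.round(v,2).tolist() for k,v in s.items() if k not in('joint_vel','joint_torque')}); print(np.round(R.from_rotvec(s['ee_rot']).as_matrix(),3).tolist())
E
python3 st.py
```

```text
t: 2.4
position: [500.8, -166.0, 231.3]
ee_rot: [3.102, 0.493, -0.001]
contact_force: [0.0, -0.0, -0.0]
gripper_width: 85.8
grasp_force: 0.0
{'t': 2.4, 'joint_pos': [0.39, 0.29, -0.21, 1.8, 0.07, 1.06, -1.11], 'position': [500.82, -165.98, 231.29], 'ee_rot': [3.1, 0.49, -0.0], 'contact_force': [0.02, -0.04, -0.02], 'ft_torque': [0.02, -0.0, 0.02], 'grasp_force': 0.0, 'gripper_width': 85.8}
[[0.951, 0.31, -0.0], [0.31, -0.951, -0.001], [-0.001, 0.0, -1.0]]
```

```bash
python3 -m crank '[{"angular":[0,0,0],"delta_pos":[0,-1.2,20],"gripper":0.7},{"angular":[0,0,0],"delta_pos":[0,-1.2,40],"gripper":0.7},{"angular":[0,0,0],"delta_pos":[0,-1.2,55],"gripper":0.7},{"angular":[0,0,0],"delta_pos":[0,-1.2,65],"gripper":0.7},{"angular":[0,0,0],"delta_pos":[0,-1.2,65],"gripper":0.7}]'; python3 st.py
```

```text
t: 3.02
position: [500.8, -163.6, 165.8]
ee_rot: [-3.102, -0.496, 0.002]
contact_force: [-0.2, 0.2, 0.5]
gripper_width: 59.4
grasp_force: 0.0
{'t': 3.02, 'joint_pos': [0.38, 0.36, -0.21, 1.88, 0.09, 0.91, -1.13], 'position': [500.78, -163.59, 165.84], 'ee_rot': [-3.1, -0.5, 0.0], 'contact_force': [-0.17, 0.19, 0.47], 'ft_torque': [0.01, 0.03, -0.04], 'grasp_force': 0.0, 'gripper_width': 59.35}
[[0.95, 0.312, -0.001], [0.312, -0.95, 0.0], [-0.001, -0.0, -1.0]]
```

```bash
cat > look.py <<'E'
from h import *
import sys
n,out,u,v,w=sys.argv[1],sys.argv[2],*map(int,sys.argv[3:6])
c=r.camera(n); i=c['img'][v-w:v+w,u-w:u+w,::-1]; cv2.imwrite('pics/'+out,cv2.resize(i,(500,500),interpolation=cv2.INTER_CUBIC))
E
python3 look.py side s1.png 312 150 60
```

```text
(no output)
```

View pics/s1.png

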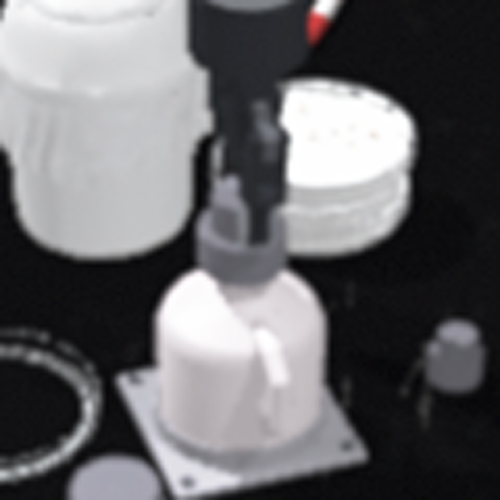

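The picture shows the fingers straddling the crown (crop ~245,215), with the tips just above the ledge. I'm closing slowly now.

```bash
python3 -m crank '[{"angular":[0,0,0],"delta_pos":[0,0,0],"gripper":0.52},{"angular":[0,0,0],"delta_pos":[0,0,0],"gripper":0.48},{"angular":[0,0,0],"delta_pos":[0,0,0],"gripper":0.46},{"angular":[0,0,0],"delta_pos":[0,0,0],"gripper":0.45}]'; python3 st.py
```

```text
t: 3.58
position: [502.0, -164.4, 167.3]
ee_rot: [3.1, 0.496, 0.003]
contact_force: [0.5, -3.7, 6.8]
gripper_width: 38.8
grasp_force: 29.0
{'t': 3.58, 'joint_pos': [0.38, 0.36, -0.21, 1.88, 0.09, 0.91, -1.13], 'position': [502.0, -164.36, 167.33], 'ee_rot': [3.1, 0.5, 0.0], 'contact_force': [0.52, -3.66, 6.75], 'ft_torque': [-0.81, -0.07, 0.02], 'grasp_force': 29.04, 'gripper_width': 38.84}
[[0.95, 0.312, 0.002], [0.312, -0.95, -0.001], [0.002, 0.002, -1.0]]
```

```bash
python3 -m crank '[{"angular":[0,0,0],"delta_pos":[0,0.7,0],"gripper":0.3},{"angular":[0,0,0],"delta_pos":[0,0.7,0],"gripper":0.3},{"angular":[0,0,0],"delta_pos":[0,0.7,3],"gripper":0.3},{"angular":[0,0,0],"delta_pos":[0,0.7,6],"gripper":0.3},{"angular":[0,0,0],"delta_pos":[0,0.7,6],"gripper":0.3}]'; python3 st.py
```

```text
t: 4.2
position: [502.1, -164.4, 161.7]
ee_rot: [3.101, 0.496, 0.003]
contact_force: [-2.7, -1.1, 14.2]
gripper_width: 38.1
grasp_force: 59.9
{'t': 4.2, 'joint_pos': [0.38, 0.36, -0.21, 1.88, 0.1, 0.9, -1.13], 'position': [502.06, -164.42, 161.67], 'ee_rot': [3.1, 0.5, 0.0], 'contact_force': [-2.74, -1.09, 14.18], 'ft_torque': [-0.26, 0.65, -0.06], 'grasp_force': 59.93, 'gripper_width': 38.08}
[[0.95, 0.312, 0.002], [0.312, -0.95, -0.001], [0.002, 0.001, -1.0]]
```

```bash
python3 -m crank '[{"angular":[0,0,0],"delta_pos":[0,0,2],"gripper":0.3},{"angular":[0,0,0],"delta_pos":[0,0,3.5],"gripper":0.3},{"angular":[0,0,0],"delta_pos":[0,0,3.5],"gripper":0.3}]'; python3 st.py
```

```text
t: 4.58
position: [502.1, -164.4, 159.4]
ee_rot: [3.101, 0.496, 0.004]
contact_force: [-7.7, -0.4, 26.1]
gripper_width: 38.2
grasp_force: 61.8
{'t': 4.58, 'joint_pos': [0.38, 0.37, -0.21, 1.89, 0.1, 0.9, -1.13], 'position': [502.13, -164.42, 159.44], 'ee_rot': [3.1, 0.5, 0.0], 'contact_force': [-7.74, -0.36, 26.08], 'ft_torque': [-0.03, 1.63, -0.01], 'grasp_force': 61.82, 'gripper_width': 38.2}
[[0.95, 0.312, 0.003], [0.312, -0.95, -0.001], [0.002, 0.002, -1.0]]
```

```bash
python3 -m crank '[{"angular":[0,0,0],"delta_pos":[-0.7,0,-0.7],"gripper":0.3},{"angular":[0,0,-0.08],"delta_pos":[-0.7,0,-0.7],"gripper":0.3},{"angular":[0,0,-0.16],"delta_pos":[-0.7,0,-0.7],"gripper":0.3}]'; python3 st.py
```

```text
t: 4.95
position: [502.4, -164.3, 159.6]
ee_rot: [3.05, 0.747, 0.006]
contact_force: [-0.9, -0.4, 15.9]
gripper_width: 37.9
grasp_force: 60.5
{'t': 4.95, 'joint_pos': [0.4, 0.37, -0.25, 1.89, 0.11, 0.9, -0.99], 'position': [502.43, -164.31, 159.65], 'ee_rot': [3.05, 0.75, 0.01], 'contact_force': [-0.93, -0.42, 15.95], 'ft_torque': [-0.04, 0.26, -0.13], 'grasp_force': 60.53, 'gripper_width': 37.88}
[[0.887, 0.462, 0.004], [0.462, -0.887, -0.001], [0.003, 0.003, -1.0]]
```

```bash
python3 -m crank '[{"angular":[0,0,-0.08],"delta_pos":[0,0,0.4],"gripper":0.3},{"angular":[0,0,-0.16],"delta_pos":[0,0,0.4],"gripper":0.3},{"angular":[0,0,-0.24],"delta_pos":[0,0,0.4],"gripper":0.3}]'; python3 st.py
```

```text
t: 5.32
position: [502.9, -164.2, 159.5]
ee_rot: [2.938, 1.106, 0.007]
contact_force: [-0.7, 0.6, 18.1]
gripper_width: 38.0
grasp_force: 60.8
{'t': 5.32, 'joint_pos': [0.45, 0.37, -0.3, 1.88, 0.14, 0.9, -0.77], 'position': [502.93, -164.2, 159.5], 'ee_rot': [2.94, 1.11, 0.01], 'contact_force': [-0.73, 0.57, 18.14], 'ft_torque': [0.11, 0.17, -0.16], 'grasp_force': 60.77, 'gripper_width': 38.05}
[[0.752, 0.66, 0.005], [0.66, -0.752, -0.001], [0.003, 0.004, -1.0]]
```

```bash
python3 -m crank '[{"angular":[0,0,-0.08],"delta_pos":[0,0,0],"gripper":0.3},{"angular":[0,0,-0.16],"delta_pos":[0,0,0],"gripper":0.3},{"angular":[0,0,-0.22],"delta_pos":[0,0,0],"gripper":0.3}]'; python3 st.py
```

```text
t: 5.7
position: [503.0, -164.1, 159.5]
ee_rot: [2.798, 1.422, 0.007]
contact_force: [-0.5, 1.7, 17.3]
gripper_width: 38.3
grasp_force: 60.7
{'t': 5.7, 'joint_pos': [0.48, 0.38, -0.35, 1.88, 0.16, 0.91, -0.58], 'position': [503.02, -164.1, 159.53], 'ee_rot': [2.8, 1.42, 0.01], 'contact_force': [-0.49, 1.71, 17.33], 'ft_torque': [0.16, 0.12, -0.1], 'grasp_force': 60.69, 'gripper_width': 38.28}
[[0.59, 0.808, 0.005], [0.808, -0.59, -0.001], [0.002, 0.005, -1.0]]
```

```bash
python3 -m crank '[{"angular":[0,0,-0.04],"delta_pos":[0,0,0],"gripper":0.3},{"angular":[0,0,-0.06],"delta_pos":[0,0,0],"gripper":0.3}]'; python3 st.py
```

```text
t: 5.95
position: [503.0, -164.1, 159.5]
ee_rot: [2.755, 1.503, 0.007]
contact_force: [-0.8, -0.5, 17.5]
gripper_width: 38.3
grasp_force: 60.7
{'t': 5.95, 'joint_pos': [0.49, 0.38, -0.37, 1.88, 0.17, 0.91, -0.52], 'position': [503.01, -164.07, 159.51], 'ee_rot': [2.76, 1.5, 0.01], 'contact_force': [-0.75, -0.46, 17.53], 'ft_torque': [0.13, 0.09, -0.17], 'grasp_force': 60.67, 'gripper_width': 38.31}
[[0.541, 0.841, 0.005], [0.841, -0.541, -0.001], [0.002, 0.005, -1.0]]
```

```bash
python3 -m crank '[{"angular":[0,0,-0.03],"delta_pos":[0,0,0],"gripper":0.3},{"angular":[0,0,-0.05],"delta_pos":[0,0,0],"gripper":0.3}]'; python3 st.py|grep -o "ft_t.*gras"
```

```text
t: 6.2
position: [503.0, -164.1, 159.5]
ee_rot: [2.717, 1.571, 0.006]
contact_force: [-0.4, 0.4, 18.0]
gripper_width: 38.4
grasp_force: 60.7
ft_torque': [0.19, 0.14, -0.08], 'gras
```

```bash
python3 -m crank '[{"angular":[0,0,-0.03],"delta_pos":[0,0,0],"gripper":0.3},{"angular":[0,0,-0.05],"delta_pos":[0,0,0],"gripper":0.3}]'; python3 st.py|grep -o "ft_t.*gras"
```

```text
t: 6.45
position: [503.0, -164.0, 159.5]
ee_rot: [2.677, 1.639, 0.006]
contact_force: [-0.3, 0.6, 18.1]
gripper_width: 38.3
grasp_force: 60.6
ft_torque': [0.19, 0.18, -0.13], 'gras
```

```bash
python3 -m crank '[{"angular":[0,0,-0.03],"delta_pos":[0,0,0],"gripper":0.3},{"angular":[0,0,-0.05],"delta_pos":[0,0,0],"gripper":0.3}]'; python3 st.py|grep -o "ft_t.*gras"
```

```text
t: 6.7
position: [502.9, -164.0, 159.5]
ee_rot: [2.635, 1.705, 0.006]
contact_force: [-0.6, 0.2, 16.9]
gripper_width: 38.6
grasp_force: 60.6
ft_torque': [0.17, 0.2, -0.11], 'gras
```

```bash
python3 -m crank '[{"angular":[0,0,-0.03],"delta_pos":[0,0,0],"gripper":0.3},{"angular":[0,0,-0.06],"delta_pos":[0,0,0],"gripper":0.3}]'; python3 st.py|grep -o "ft_t.*gras"
```

```text
t: 6.95
position: [502.9, -164.0, 159.5]
ee_rot: [2.582, 1.783, 0.006]
contact_force: [-0.5, 0.3, 18.9]
gripper_width: 38.1
grasp_force: 60.6
ft_torque': [0.15, 0.24, -0.15], 'gras
```

```bash
python3 -m crank '[{"angular":[0,0,-0.03],"delta_pos":[0,0,0],"gripper":0.3},{"angular":[0,0,-0.06],"delta_pos":[0,0,0],"gripper":0.3}]'; python3 st.py|grep -o "ft_t.*gras"
```

```text
t: 7.2
position: [502.8, -164.0, 159.5]
ee_rot: [2.528, 1.86, 0.005]
contact_force: [-1.1, -0.5, 18.9]
gripper_width: 38.1
grasp_force: 60.6
ft_torque': [0.19, 0.32, -0.18], 'gras
```

```bash
python3 -m crank '[{"angular":[0,0,-0.03],"delta_pos":[0,0,0],"gripper":0.3},{"angular":[0,0,-0.06],"delta_pos":[0,0,0],"gripper":0.3}]'; python3 st.py|grep -o "ft_t.*gras"
```

```text
t: 7.45
position: [502.8, -164.0, 159.5]
ee_rot: [2.471, 1.935, 0.005]
contact_force: [-0.6, 0.5, 19.0]
gripper_width: 37.9
grasp_force: 60.6
ft_torque': [0.22, 0.28, -0.18], 'gras
```

```bash
python3 -m crank '[{"angular":[0,0,-0.03],"delta_pos":[0,0,0],"gripper":0.3},{"angular":[0,0,-0.06],"delta_pos":[0,0,0],"gripper":0.3}]'; python3 st.py|grep -o "ft_t.*gras"
```

```text
t: 7.7
position: [502.9, -164.0, 159.5]
ee_rot: [2.411, 2.008, 0.005]
contact_force: [-2.0, 1.1, 18.8]
gripper_width: 37.9
grasp_force: 60.6
ft_torque': [0.17, 0.27, -0.14], 'gras
```

```bash
python3 -m crank '[{"angular":[0,0,-0.03],"delta_pos":[0,0,0],"gripper":0.3},{"angular":[0,0,-0.06],"delta_pos":[0,0,0],"gripper":0.3}]'; python3 st.py|grep -o "ft_t.*gras"
```

```text
t: 7.95
position: [502.8, -164.2, 159.5]
ee_rot: [2.351, 2.079, 0.005]
contact_force: [-1.6, 0.4, 19.3]
gripper_width: 38.2
grasp_force: 60.7
ft_torque': [-0.02, 0.35, -0.58], 'gras
```

```bash
python3 -m crank '[{"angular":[0,0,-0.01],"delta_pos":[0,0,0],"gripper":0.3},{"angular":[0,0,-0.01],"delta_pos":[0,0,0],"gripper":0.3}]'; python3 st.py|grep -o "ft_t.*gras"
```

```text
t: 8.2
position: [502.8, -164.3, 159.5]
ee_rot: [2.342, 2.089, 0.005]
contact_force: [-0.4, -0.7, 18.1]
gripper_width: 37.9
grasp_force: 60.7
ft_torque': [0.04, 0.4, -0.59], 'gras
```

```bash
python3 -m crank '[{"angular":[0,0,0.03],"delta_pos":[0,0,0],"gripper":0.3},{"angular":[0,0,0.03],"delta_pos":[0,0,-3],"gripper":0.3},{"angular":[0,0,0.03],"delta_pos":[0,0,-7],"gripper":0.3},{"angular":[0,0,0.03],"delta_pos":[0,0,-11],"gripper":0.3},{"angular":[0,0,0.03],"delta_pos":[0,0,-11],"gripper":0.3}]'; python3 st.py|grep -o "ft_t.*gras"
```

```text
t: 8.82
position: [502.1, -164.5, 169.2]
ee_rot: [2.373, 2.055, 0.003]
contact_force: [4.1, -1.6, 6.0]
gripper_width: 38.4
grasp_force: 60.9
ft_torque': [-0.43, -0.95, -0.07], 'gras
```

```bash
python3 -m crank '[{"angular":[0,0,0],"delta_pos":[0,0,-3],"gripper":0.3},{"angular":[0,0,0],"delta_pos":[0,0,-6],"gripper":0.3},{"angular":[0,0,0],"delta_pos":[0,0,-6],"gripper":0.3}]'; python3 st.py|grep -o "ft_t.*gras"
```

```text
t: 9.2
position: [500.9, -164.4, 173.8]
ee_rot: [2.375, 2.057, 0.0]
contact_force: [5.0, -2.5, -1.4]
gripper_width: 38.5
grasp_force: 61.5
ft_torque': [-0.5, -1.19, -0.21], 'gras
```

```bash
python3 -m crank '[{"angular":[0,0,0],"delta_pos":[0,1,-3],"gripper":0.3},{"angular":[0,0,0],"delta_pos":[0,1,-7],"gripper":0.3},{"angular":[0,0,0],"delta_pos":[0,1,-7],"gripper":0.3}]'; python3 st.py
```

```text
t: 9.57
position: [500.9, -164.1, 181.0]
ee_rot: [-2.373, -2.056, 0.001]
contact_force: [1.3, -0.6, -0.5]
gripper_width: 37.7
grasp_force: 61.9
{'t': 9.57, 'joint_pos': [0.58, 0.37, -0.47, 1.84, 0.2, 0.97, -0.12], 'position': [500.95, -164.12, 181.02], 'ee_rot': [-2.37, -2.06, 0.0], 'contact_force': [1.31, -0.59, -0.55], 'ft_torque': [-0.02, 0.02, 0.0], 'grasp_force': 61.93, 'gripper_width': 37.73}
[[0.142, 0.99, -0.002], [0.99, -0.142, 0.0], [0.0, -0.002, -1.0]]
```

```bash
python3 -m crank '[{"angular":[0,0,0],"delta_pos":[0,0,-30],"gripper":0.3},{"angular":[0,0,0],"delta_pos":[0,0,-70],"gripper":0.3},{"angular":[0,0,0],"delta_pos":[40,-4,-70],"gripper":0.3},{"angular":[0,0,0],"delta_pos":[90,-8,-70],"gripper":0.3},{"angular":[0,0,0],"delta_pos":[140,-13,-70],"gripper":0.3},{"angular":[0,0,0],"delta_pos":[190,-18,-70],"gripper":0.3},{"angular":[0,0,0],"delta_pos":[240,-22,-70],"gripper":0.3},{"angular":[0,0,0],"delta_pos":[290,-27,-70],"gripper":0.3},{"angular":[0,0,0],"delta_pos":[325,-30,-70],"gripper":0.3},{"angular":[0,0,0],"delta_pos":[343,-32,-70],"gripper":0.3},{"angular":[0,0,0],"delta_pos":[343,-32,-70],"gripper":0.3}]'; python3 st.py; python3 look.py side s2.png 286 230 110
```

```text
t: 10.95
position: [518.5, 180.1, 250.9]
ee_rot: [-2.372, -2.059, 0.001]
contact_force: [-0.3, -0.9, -1.0]
gripper_width: 38.2
grasp_force: 62.0
{'t': 10.95, 'joint_pos': [0.03, 0.37, -0.61, 1.69, 0.23, 1.16, -0.79], 'position': [518.47, 180.08, 250.86], 'ee_rot': [-2.37, -2.06, 0.0], 'contact_force': [-0.25, -0.85, -1.04], 'ft_torque': [-0.01, 0.03, -0.02], 'grasp_force': 62.01, 'gripper_width': 38.17}
[[0.141, 0.99, -0.001], [0.99, -0.141, -0.0], [-0.0, -0.001, -1.0]]
```

View pics/s2.png

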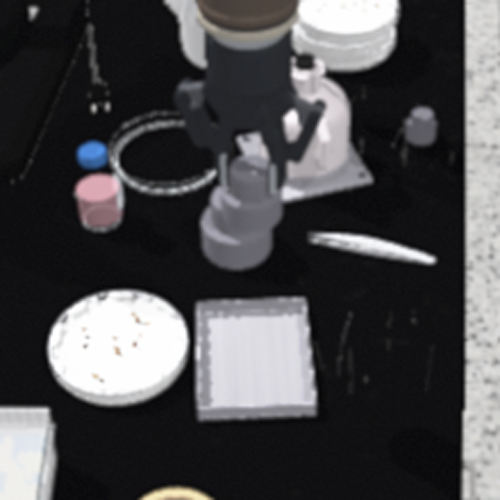

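The jug's neck is open and the cap is in the fingers (crop ~250,175), above the tray (~255,355). I'm lowering it now.

```bash
python3 -m crank '[{"angular":[0,0,0],"delta_pos":[0,0,40],"gripper":0.3},{"angular":[0,0,0],"delta_pos":[0,0,80],"gripper":0.3},{"angular":[0,0,0],"delta_pos":[0,0,120],"gripper":0.3},{"angular":[0,0,0],"delta_pos":[0,0,160],"gripper":0.3},{"angular":[0,0,0],"delta_pos":[0,0,185],"gripper":0.3},{"angular":[0,0,0],"delta_pos":[0,0,198],"gripper":0.3},{"angular":[0,0,0],"delta_pos":[0,0,203],"gripper":0.3},{"angular":[0,0,0],"delta_pos":[0,0,203],"gripper":0.3}]'
python3 - <<'E'
from h import *
for n in ['side','top']:
    c=r.camera(n); W=cloud(c)
    for d in r.cut_out(n,'tray')[:1]+r.cut_out(n,'cap')[:3]:
        p=W[d['region']];p=p[~np.isnan(p[:,0])]; print(n,round(d['confidence'],2),np.round(np.percentile(p,2,axis=0)),np.round(np.percentile(p,98,axis=0)))
E
python3 look.py side s3.png 286 255 70
```

```text
t: 12.0
position: [519.4, 179.3, 48.6]
ee_rot: [2.375, 2.056, 0.001]
contact_force: [0.1, 0.2, -0.4]
gripper_width: 38.4
grasp_force: 62.0
side 0.73 [452. 113.  -1.] [582. 261.  20.]
side 0.77 [490. 165.   2.] [541. 210.  75.]
side 0.47 [ 337. -244.    1.] [ 371. -212.   39.]
top 0.85 [529. 106.  -2.] [590. 155.  21.]
top 0.91 [528. -35.  10.] [601.  38.  81.]
top 0.64 [ 342. -254.   10.] [ 374. -217.   42.]
```

View pics/s3.png

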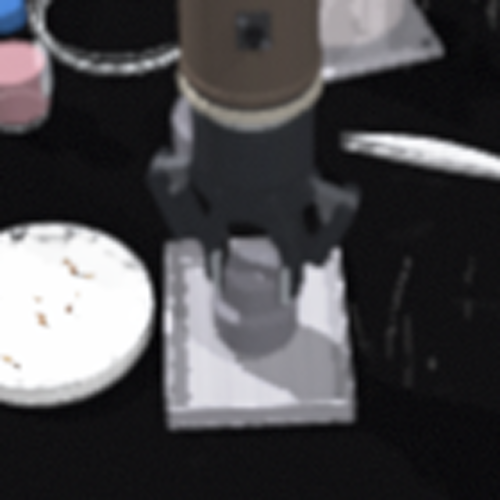

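The cap is upright over the tray's middle (crop ~255,300), still above the floor.

```bash
python3 -m crank '[{"angular":[0,0,0],"delta_pos":[0,0,4],"gripper":0.3},{"angular":[0,0,0],"delta_pos":[0,0,8],"gripper":0.3},{"angular":[0,0,0],"delta_pos":[0,0,11],"gripper":0.3},{"angular":[0,0,0],"delta_pos":[0,0,11],"gripper":0.3}]'
```

```text
t: 12.85
position: [518.7, 179.5, 36.7]
ee_rot: [-2.374, -2.057, 0.001]
contact_force: [0.5, 0.8, -0.9]
gripper_width: 37.8
grasp_force: 62.0
```

```bash
python3 -m crank '[{"angular":[0,0,0],"delta_pos":[0,0,1],"gripper":0.3},{"angular":[0,0,0],"delta_pos":[0,0,2],"gripper":0.3},{"angular":[0,0,0],"delta_pos":[0,0,2],"gripper":0.3}]'
```

```text
t: 13.22
position: [518.9, 179.6, 35.1]
ee_rot: [2.375, 2.057, -0.0]
contact_force: [-0.7, 0.0, -1.7]
gripper_width: 38.0
grasp_force: 62.0
```

```bash
python3 -m crank '[{"angular":[0,0,0],"delta_pos":[0,0,1],"gripper":0.3},{"angular":[0,0,0],"delta_pos":[0,0,1.6],"gripper":0.3},{"angular":[0,0,0],"delta_pos":[0,0,1.6],"gripper":0.3}]'
```

```text
t: 13.6
position: [519.0, 179.6, 34.5]
ee_rot: [2.374, 2.056, 0.0]
contact_force: [-3.6, -3.1, 13.5]
gripper_width: 38.1
grasp_force: 63.6
```

```bash
python3 -m crank '[{"angular":[0,0,0],"delta_pos":[0,0,-0.8],"gripper":0.3},{"angular":[0,0,0],"delta_pos":[0,0,-0.8],"gripper":0.45},{"angular":[0,0,0],"delta_pos":[0,0,-0.8],"gripper":0.48},{"angular":[0,0,0],"delta_pos":[0,0,-0.8],"gripper":0.55},{"angular":[0,0,0],"delta_pos":[0,0,-0.8],"gripper":0.7},{"angular":[0,0,0],"delta_pos":[0,0,-0.8],"gripper":0.7}]'
```

```text
t: 14.35
position: [518.9, 179.6, 34.2]
ee_rot: [2.375, 2.057, -0.0]
contact_force: [-0.4, -0.4, -0.1]
gripper_width: 59.9
grasp_force: 0.0
```

```bash
python3 -m crank '[{"angular":[0,0,0],"delta_pos":[0,0,-10],"gripper":0.7},{"angular":[0,0,0],"delta_pos":[0,0,-30],"gripper":0.7},{"angular":[0,0,0],"delta_pos":[0,0,-80],"gripper":0.7},{"angular":[0,0,0],"delta_pos":[0,0,-140],"gripper":0.7},{"angular":[0,0,0],"delta_pos":[0,0,-200],"gripper":0.7},{"angular":[0,0,0],"delta_pos":[0,0,-200],"gripper":0.7}]'; python3 look.py side s4.png 286 230 110
```

```text
t: 15.1
position: [521.1, 181.4, 240.1]
ee_rot: [2.372, 2.055, 0.014]
contact_force: [-0.2, -0.2, -1.3]
gripper_width: 59.6
grasp_force: 0.0
```

View pics/s4.png

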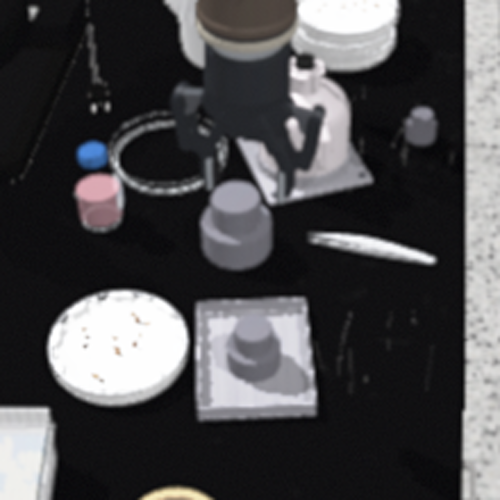

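The cap stands upright and flat in the tray (crop ~255,345), the jug is open, and the bystanders haven't moved. I'm handing the job in.

```bash
python3 -c "
from bench import r
print(r.hand_in())"
```

```text
the job is handed in; nothing more can be done
None
```

The solvent jug is open and its cap stands flat, open side down, in the steel tray; the last picture showed the bystanders in place, and I handed the job in after about 15 s of the 70 s, with no verdict returned.

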